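# Start the wet grinding bench in order

### The arm

A 7-joint arm with a two-finger parallel gripper is mounted at the origin on the work surface. World frame = base frame: x ahead of the robot, y to its left, z up, the work surface at z = 0. Lengths are in m, angles in rad, forces in N, time in s.
With the tool pointing down it reaches from about 0.4 to 0.9 m from the base axis. Payload 5.6 kg.
Tool frame: the origin (TCP) lies on the centre line of the jaws, within the pads' length; the fingertips stand 11 mm ahead of it and the grasp point (between the pads) lies 8 mm behind it; z points along the fingers, y is the line along which they close (so a half turn about z gives the same grasp; the last joint's range is limited). The gripper opens to 92 mm and grips with 3 to 60 N. Pads are 20 mm wide; open, the fingers measure 128 mm over their backs; the gripper's body (75 mm by 189 mm) begins 69 mm behind the grasp point.
Start: joints at [-0.043, 0.468, -0.012, 1.603, 0.006, 1.071, -0.056], TCP at [0.65, -0, 0.226] pointing down, gripper open.
Joint ranges: [-2.53, 2.53], [-0.31, 2.02], [-1.57, 1.55], [0.28, 2.44], [-1.29, 4.43], [0.15, 1.84], [-2.92, 2.92]. Speed limits (rad/s): [2.57, 2.57, 3.14, 3.14, 3.14, 3.14, 3.14].

### API

Orientations are given as a unit quaternion [w, x, y, z].
In Python, from plant import r gives the robot as it stands. The module is installed in compiled form; this text tells all that it offers.
- The arm moves only by the tool apply_moves, never from a script. Its argument "steps" is one flat list of numbers, 5 for each row, row after row: the finger opening in mm, from 0 to 91.9, then the shift along the world's x, y, z in mm, then the turn about the world's z in rad. In form: [fingers, tx, ty, tz, roll, fingers, tx, ty, tz, roll, ...]. A call has 1 to 12 rows; each row is the pose to reach, as a shift and turn from the pose commanded when the call began; what a row does not reach only later rows make up. A row lasts 1/8 s, in which the tool goes at most 62.5 mm and 10.7 degrees, less where a joint would pass 70% of its speed; a pose out of reach is approached as far as the arm can. A call with a gripper value outside its range is refused whole. The fingers move at their own pace and stop on an object; the grip force is fixed at half the most. Time passes only in rows, so rows that repeat a pose let the fingers close. It gives the time, the measured TCP pose, the force, the opening and the grip force at its end, in the units of the state.
- r.read_state(): the state, without advancing time (a new reading comes with each control period).
- r.read_camera(name): name is "scene" or "side" or "wrist"; returns the picture (420x560x3 uint8, red, green, blue); there is no depth.
- r.camera_model(name): a dict with "mtx" (3x3 intrinsics, pixels), "R" (3x3) and "t" (3): a world point X has camera coordinates R X + t. Camera axes: x right, y down, z forward; pixel columns grow to the right and rows downward; lengths in m; the calibration is good to about 2 mm. A picture is of the moment at which its call begins: read the wrist's pose just before it. camera_model takes no time and is no camera call; for the wrist camera it gives the pose at the moment of the call.
- r.sign_off(): hands the job in; it is judged then, once.
The state is a dict: "time_s": time; "joint_positions": joint angles; "qd": joint speeds; "tau": joint torques, N m; "tool_pos": TCP position; "eef_rot": TCP orientation; "force": force on the tool from outside, world axes, zero at the start; "ft_torque": the same for the moment, N m; "grip_width": finger opening in m; "gripper_force": force on a finger pad.
Only numpy, scipy, OpenCV 4.12 (cv2) and the standard library are available. Lean on these libraries where they do the work, as an engineer would, in place of code of your own. Each camera call takes 0.05 s, during which the arm holds its last target. There are 200 camera calls.

### The job

Start up the grinding bench in the safe order, pressing with the closed fingertips: tip the broad rocker on the switch box fully over to on (dust extractor), then push the oblong key on the station fully in so that it stays in (water pump), and only then press the round flat button fully in (grinder start) and let it spring back. Do not press the mushroom stop button or the narrow lamp rocker, and do not pick up, push or shift anything else on the bench.

Things in the scene. Friction and masses are not known exactly. Their poses are not given: they have to be found in the camera images.
- switch_box: fixed grey switch box, 100 (x) x 130 (y) x 50 mm tall, carrying two black rockers side by side whose long sides (64 mm) run along its x; origin under its centre, +x away from the robot, z up. It and the station change places (left/right) and turn by up to 0.5 rad
- extractor (a joint): tilt of the BROAD black rocker (64 x 40 mm, dust extractor), rad: 0 = off, its far end (+x of the switch box, marked by a moulded rib) stands up; 0.34 = on, far end pressed fully down. Pivots about the box's y axis, 52 mm above the table, at x 0, y -20 mm on the box. Stiff hinge (0.025 N m, so 1 to 3 N on the far half moves it); stays where it is left
- extractor_pad (a point): point on the top face of the broad rocker, 23 mm from its pivot towards the far end, on its centre line: where to press. About 65 mm above the table when off; sinks about 8 mm to full on. Its frame tilts with the rocker
- lamp (a joint): tilt of the NARROW black rocker (64 x 16 mm, work lamp) beside the broad one, at y +34 mm on the box, same make and meaning; 0 = off, to be left so
- lamp_pad (a point): the same point on the narrow rocker
- station: fixed aluminium backing plate, 80 (x) x 230 (y) x 10 mm, with three grey modules (56 x 56 x 44 mm, on the plate, 70 mm apart along its y, in any order), each with one black control on top; origin under its centre, +x away from the robot, z up
- pump (a joint): travel of the OBLONG key (24 mm along the station x, 46 mm along its y, water pump), m: 0 = out, 0.008 = fully in. Stiff push-and-stay key: about 3 N moves it and it stays where it is left
- pump_top (a point): centre of the oblong key's top face, 67 mm above the table when out (13 mm above its module); moves with the key; axes as the station
- start (a joint): travel of the ROUND FLAT button (28 mm across, grinder start), m: 0 = out, 0.006 = fully in. Spring return: 1.5 N at the start, 5 N fully in
- start_top (a point): centre of the round flat button's top face, 64 mm above the table when out (10 mm above its module); moves with the button; axes as the station
- stop (a joint): travel of the MUSHROOM-headed button (head 44 mm across, grinder stop), m: 0 = out, 0.006 = fully in; to be left alone. Spring return
- stop_top (a point): top of the mushroom head, 82 mm above the table (28 mm above its module)
- offcut: loose grey stone offcut, 46 x 36 x 32 mm tall, on the table between the two control units; origin under its centre
- chisel: loose steel stone chisel lying on the robot's side of the station, about 165 mm long along its own y, 12 mm thick; origin under its middle
- disc: loose spare cutting disc lying flat beyond the station, 115 mm across, 4 mm thick; origin under its centre
- paste: loose jar of polishing paste standing beyond the switch box, 56 mm across, 45 mm tall; origin under its centre
- brush: loose hand brush lying on the robot's side of the switch box, 170 mm long along its own x; origin under its middle
- hammer: loose hammer lying at the robot's left, 250 mm long along its own x; origin under its middle
- mug: loose white mug standing at the robot's right, 76 mm across, 85 mm tall, handle to its own +y; origin under its centre

How it is judged:
On the way, in this order (a step that is already met when the one before it is completed fails the run):
1. the broad rocker is tipped over to on (value of joint extractor above 0.26 rad), for 0.1 s.
2. with the extractor on, the oblong key is pushed in (value of joint extractor above 0.26 rad and value of joint pump above 0.006 m), for 0.1 s.
3. with both on, the round flat button is pressed in (all of step 2 and value of joint start above 0.0045 m), for 0.05 s.
At the end, for the whole second after the job is handed in: Broad rocker on (over 0.26 of 0.34 rad), oblong key in (over 6 of 8 mm), round button and mushroom button out (under 1.5 mm), narrow rocker still off (under 0.06 rad), every loose thing within 20 mm of where it was (all of step 2 and value of joint each of start, stop below 0.0015 m and value of joint lamp below 0.06 rad and distance of each of offcut, chisel, disc, paste, brush, hammer, mug from where it was at the start of the episode below 0.02 m); the robot touches nothing.
It fails at once if the oblong key is pushed in (over 4 mm) while the extractor is off (value of joint pump above 0.004 m and not (value of joint extractor above 0.26 rad)).
It fails at once if the start button is pressed (over 3 mm) before the extractor and the pump are on (value of joint start above 0.003 m and not (value of joint extractor above 0.26 rad and value of joint pump above 0.006 m)).
It fails at once if the mushroom stop button is pressed (over 2 mm) (value of joint stop above 0.002 m).
It fails at once if the narrow lamp rocker is tipped (over 0.1 rad) (value of joint lamp above 0.1 rad).
It fails at once if a loose thing on the bench is lifted, carried or shifted by more than 20 mm (distance of any of offcut, chisel, disc, paste, brush, hammer, mug from where it was at the start of the episode above 0.02 m).
It also fails if it takes over 48 s, if anything falls off the work surface, if the arm or the gripper's body presses on something with over 40 N, if the wrist force passes 120 N, or if a joint passes its speed limit or range.

## Working session

There is one attempt and no reset: what is moved stays moved. The work goes in short steps, Python scripts to look and compute and a tool call to move; the robot and the scene stay as the last step left them, time stands still between calls to the robot, and variables do not carry over. Pictures are saved under pics/ and viewed, at most 10 in all, crops included, and the job is handed in when it is done.

Besides the shell and the picture viewer there is one more tool, called after "Call:" as name(argument=value, ...), one argument or row to a line, values as JSON. apply_moves: Moves the arm, as the interface text tells. Its arguments: {"type":"object","properties":{"steps":{"type":"array","items":{"type":"number"}}},"required":["steps"]}

```bash
mkdir -p pics; python3 - <<'E'
from plant import r
import cv2
for n in("scene","side"):
    cv2.imwrite(f"pics/{n}0.png",r.read_camera(n)[:,:,::-1])
    m=r.camera_model(n);print(n,m["mtx"].round(1).tolist(),(-m["R"].T@m["t"]).round(3),m["R"].round(2).tolist())
print(r.read_state())
E
```

```text
scene [[502.1, 0.0, 288.1], [0.0, 502.1, 200.5], [0.0, 0.0, 1.0]] [1.067 0.621 1.178] [[-0.73, 0.68, -0.02], [0.56, 0.59, -0.59], [-0.39, -0.44, -0.81]]
side [[409.3, 0.0, 280.1], [0.0, 409.3, 210.1], [0.0, 0.0, 1.0]] [0.492 0.888 1.05 ] [[-1.0, -0.07, -0.0], [-0.05, 0.74, -0.67], [0.05, -0.67, -0.75]]
{'time_s': 0.1, 'joint_positions': array([-0.04299052,  0.46826372, -0.01156862,  1.60352044,  0.006036  ,
        1.07141313, -0.05629826]), 'qd': array([ 4.66030003e-05, -2.14043492e-03,  7.40528257e-05, -2.32911436e-03,
       -6.81776332e-04,  5.94065887e-05,  1.16449851e-03]), 'tau': array([ 1.57556435e-03, -5.21645308e+01, -1.25145918e-02, -2.44365495e+01,
       -5.68165525e-02,  1.40885683e-02,  8.46384978e-05]), 'tool_pos': array([ 6.49495198e-01, -1.03600218e-04,  2.24756659e-01]), 'eef_rot': array([-4.95822707e-04,  7.07136798e-01,  7.07076326e-01, -6.09831647e-04]), 'force': array([ 0.57535091, -0.25368668, -0.28379064]), 'ft_torque': array([-0.0485525 , -0.0182377 , -0.02099096]), 'gripper_force': 0.0, 'grip_width': 0.09183933888407961}
```

View pics/scene0.png

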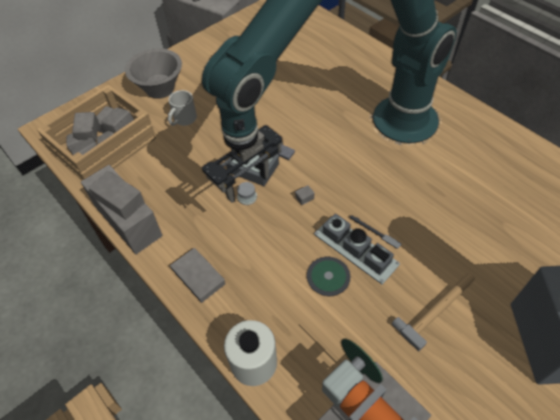

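View pics/side0.png

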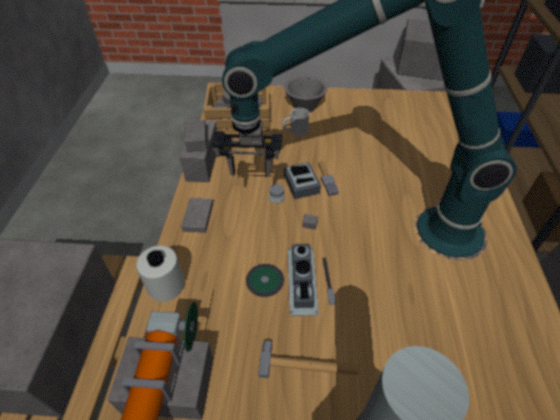

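The scene picture shows the station near (357,245) with three controls and the switch box hidden behind the gripper. The side picture shows the box near (302,180) and the station near (302,280). Next I'll enlarge those and look through the wrist camera.

```bash
python3 - <<'E'
from plant import r
import cv2,numpy as np
s=cv2.imread("pics/side0.png");c=cv2.imread("pics/scene0.png")
f=lambda i,x,y,w,h,k:cv2.resize(i[y:y+h,x:x+w],None,fx=k,fy=k,interpolation=cv2.INTER_CUBIC)
a=f(s,260,150,100,75,4);b=f(s,260,235,100,75,4);d=f(c,305,205,100,75,4)
w=cv2.resize(r.read_camera("wrist")[:,:,::-1],(400,300))
print(r.camera_model("wrist"))
cv2.imwrite("pics/m1.png",np.vstack([np.hstack([a,b]),np.hstack([d,w])]))
E
```

```text
{'mtx': array([[325.30723099,   0.        , 280.49065913],
       [  0.        , 325.30723099, 208.09610585],
       [  0.        ,   0.        ,   1.        ]]), 'R': array([[ 9.99998696e-01, -9.41921452e-04, -1.31181110e-03],
       [-5.97901922e-04, -9.70507155e-01,  2.41071574e-01],
       [-1.50019255e-03, -2.41070475e-01, -9.70506453e-01]]), 't': array([-0.64922101, -0.02737113,  0.38952506])}
```

View pics/m1.png

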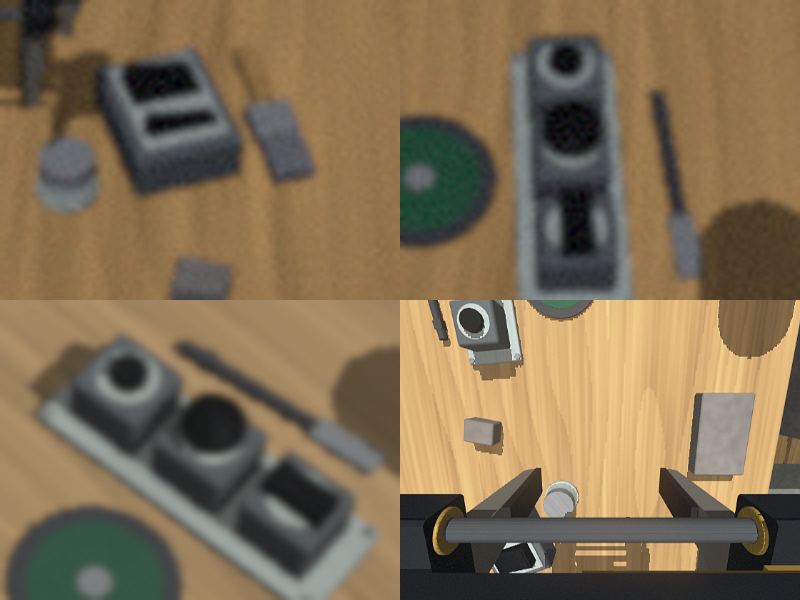

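The rocker box (broad rocker on the -y side), round flat button, mushroom (middle) and oblong key (+y end) are all visible. I'll get rough positions from the side view first, then take closer wrist looks.

```bash
cat > h.py <<'E'
from plant import r
import numpy as np,cv2
def ray(m,uv,z):
    d=m["R"].T@np.linalg.inv(m["mtx"])@np.array([uv[0],uv[1],1.]);c=-m["R"].T@m["t"]
    return c+d*(z-c[2])/d[2]
E
python3 - <<'E'
from h import *
m=r.camera_model("side")
for n,u,v,z in [("broad",300,170,.06),("narrow",305,181,.06),("round",401.5-260+160,250,.064),("mush",303,267,.082),("key",304,291,.067),("offcut",310,219,.032)]:print(n,ray(m,(u,v),z).round(3))
E
```

```text
broad [ 0.503 -0.192  0.06 ]
narrow [ 0.484 -0.137  0.06 ]
round [0.485 0.162 0.064]
mush [0.479 0.235 0.082]
key [0.473 0.303 0.067]
offcut [0.462 0.012 0.032]
```

Call:
apply_moves(
  steps=[91, -40, -60, 10, 0, 91, -80, -120, 20, 0, 91, -120, -180, 30, 0, 91, -150, -240, 40, 0, 91, -150, -260, 40, 0, 91, -150, -260, 40, 0, 91, -150, -260, 40, 0],
)

```text
time_s: 1.02
tool_pos: [0.5001, -0.2592, 0.2653]
eef_rot: [-0.0, 0.707, 0.707, 0.0]
force: [0.2, 1.0, 0.5]
grip_width: 0.0908
gripper_force: 0.0
```

```bash
python3 - <<'E'
from h import *
import pickle
m=r.camera_model("wrist");i=r.read_camera("wrist")[:,:,::-1];cv2.imwrite("pics/w1.png",i);pickle.dump(m,open("w1.pkl","wb"))
s=r.read_state();print(s["time_s"],s["tool_pos"])
k=((i.max(2)<45)*255).astype(np.uint8)
for c in cv2.findContours(k,0,2)[0]:
    if cv2.contourArea(c)>150:
        print(cv2.contourArea(c),[np.round(x) for x in cv2.minAreaRect(c)])
E
```

```text
1.075 [ 0.50047399 -0.25847435  0.26520002]
4700.0 [array([507., 325.]), array([106., 104.]), np.float64(90.0)]
23154.0 [array([280., 346.]), array([147., 559.]), np.float64(90.0)]
```

View pics/w1.png

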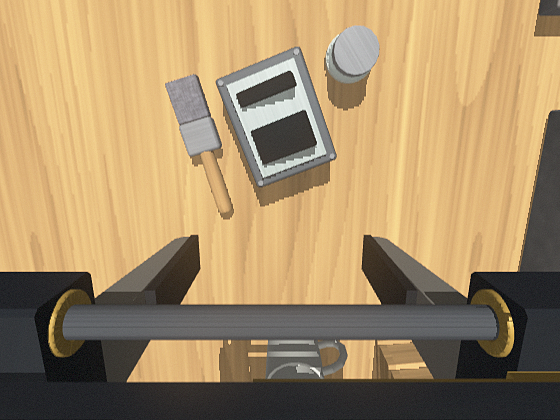

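The wrist view shows the box clearly: broad rocker around (284,137), narrow one around (267,90), the far end to the image right, mug safely at the bottom. Now I'll segment the rockers.

```bash
python3 - <<'E'
from h import *
import pickle
m=pickle.load(open("w1.pkl","rb"));i=cv2.imread("pics/w1.png")
k=np.zeros(i.shape[:2],np.uint8);k[60:180,228:328]=(i.max(2)[60:180,228:328]<75)*255
k=cv2.morphologyEx(k,cv2.MORPH_OPEN,np.ones((5,5)))
for c in cv2.findContours(k,0,2)[0]:
    if cv2.contourArea(c)<300: continue
    b=cv2.boxPoints(cv2.minAreaRect(c));print(cv2.contourArea(c),b.round().tolist())
    P=np.array([ray(m,p,.056) for p in b])[:,:2];print(P.round(3).tolist(),P.mean(0).round(4),np.linalg.norm(P-np.roll(P,1,0),axis=1).round(3))
# top plate corners at z=.05 from view
C=np.array([ray(m,p,.05)[:2] for p in [(297,49),(220,81),(260,186),(336,156)]])
print(C.round(3).tolist(),C.mean(0),np.linalg.norm(C-np.roll(C,1,0),axis=1))
e=(C[0]-C[1])+(C[3]-C[2]);a=np.arctan2(e[1],e[0]);R=np.array([[np.cos(a),-np.sin(a)],[np.sin(a),np.cos(a)]])
f=(C[0]-C[3])+(C[1]-C[2]);print("yaw",a,np.arctan2(-f[0],f[1]))
q=C.mean(0)+R@[.023+.004,-.02];print("pad",q, "pivot",C.mean(0)+R@[0,-.02],"narrow",C.mean(0)+R@[0,.034])
ms=r.camera_model("side")
for X in ([*q,.065],):
    for M in(ms,m):
        h=M["mtx"]@(M["R"]@X+M["t"]);print(h[:2]/h[2])
E
```

```text
2008.0 [[250.0, 130.0], [305.0, 110.0], [318.0, 144.0], [263.0, 165.0]]
[[0.466, -0.195], [0.526, -0.174], [0.541, -0.21], [0.48, -0.233]] [ 0.5034 -0.2031] [0.04  0.064 0.039 0.066]
821.0 [[235.0, 93.0], [291.0, 70.0], [297.0, 85.0], [241.0, 108.0]]
[[0.451, -0.156], [0.511, -0.134], [0.517, -0.149], [0.457, -0.172]] [ 0.4841 -0.1527] [0.017 0.064 0.016 0.065]
[[0.518, -0.112], [0.435, -0.144], [0.476, -0.259], [0.563, -0.224]] [ 0.49794724 -0.1845812 ] [0.12110262 0.08871949 0.12222844 0.09380052]
yaw 0.37190982592667093 0.36649815297885163
pad [ 0.53036929 -0.19340223] pivot [ 0.50521514 -0.2032139 ] narrow [ 0.48559179 -0.15290561]
[292.4887338  168.28842275]
[308.73212343 128.35591145]
```

Rocker sizes match (64×40, 64×16 mm), yaw ≈0.365, pad ≈ (0.526,-0.195). Now I'll look at the station.

Call:
apply_moves(
  steps=[91, 0, 60, 0, 0, 91, -5, 120, 0, 0, 91, -10, 180, 0, 0, 91, -15, 240, 0, 0, 91, -20, 300, 0, 0, 91, -20, 360, 0, 0, 91, -20, 420, 0, 0, 91, -20, 420, 0, 0, 91, -20, 420, 0, 0],
)

```text
time_s: 2.2
tool_pos: [0.4794, 0.1605, 0.2652]
eef_rot: [-0.0, 0.706, 0.708, -0.001]
force: [-0.5, -1.1, -0.4]
grip_width: 0.0912
gripper_force: 0.0
```

```bash
python3 - <<'E'
from h import *
import pickle
m=r.camera_model("wrist");i=r.read_camera("wrist")[:,:,::-1];cv2.imwrite("pics/w2.png",i);pickle.dump(m,open("w2.pkl","wb"))
s=r.read_state();print(s["time_s"],s["tool_pos"])
k=((i.max(2)<75)*255).astype(np.uint8);k[250:]=0
k=cv2.morphologyEx(k,cv2.MORPH_OPEN,np.ones((5,5)))
for c in cv2.findContours(k,0,2)[0]:
    if cv2.contourArea(c)>150:
        print(cv2.contourArea(c),[np.round(x) for x in cv2.minAreaRect(c)])
E
```

```text
2.25 [0.47973706 0.15950954 0.26526949]
173.0 [array([286., 190.]), array([15., 21.]), np.float64(82.0)]
1295.0 [array([281., 131.]), array([40., 40.]), np.float64(90.0)]
```

View pics/w2.png

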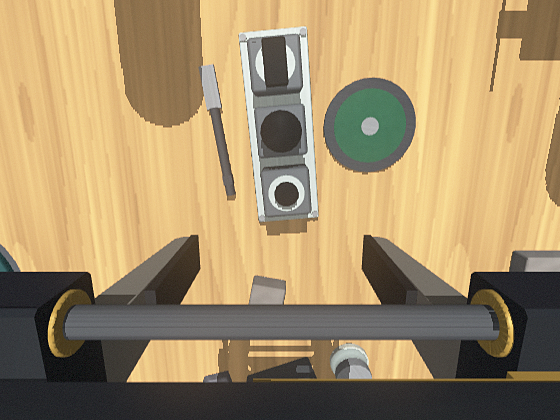

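The station is in full view: oblong key at (274,62), mushroom (281,131), round button (286,194), plate corners (240,32), (304,28), (317,217), (259,221).

```bash
python3 - <<'E'
from h import *
import pickle
m=pickle.load(open("w2.pkl","rb"));i=cv2.imread("pics/w2.png")
for nm,(x0,y0,x1,y1),z,t in (("key",(258,30,292,92),.067,60),("round",(268,175,304,212),.064,60)):
    g=i.max(2)[y0:y1,x0:x1]
    k=np.zeros(i.shape[:2],np.uint8);k[y0:y1,x0:x1]=(g<t)*255
    k=cv2.morphologyEx(k,cv2.MORPH_OPEN,np.ones((3,3)))
    c=max(cv2.findContours(k,0,2)[0],key=cv2.contourArea)
    b=cv2.boxPoints(cv2.minAreaRect(c));P=np.array([ray(m,p,z)[:2] for p in b])
    print(nm,b.round().tolist(),P.mean(0).round(4),np.linalg.norm(P-np.roll(P,1,0),axis=1).round(3))
C=np.array([ray(m,p,.01)[:2] for p in [(239,31),(305,27),(318,217),(258,222)]])
print(C.round(3).tolist(),C.mean(0),np.linalg.norm(C-np.roll(C,1,0),axis=1))
f=(C[0]-C[3])+(C[1]-C[2]);a=np.arctan2(-f[0],f[1]);print("yaw",a)
R=np.array([[np.cos(a),-np.sin(a)],[np.sin(a),np.cos(a)]])
for d in(-.07,0,.07):print(C.mean(0)+R@[0,d])
print("mush",ray(m,(281,131),.08))
cv2.imwrite("pics/w2c.png",cv2.resize(i[15:230,225:325],None,fx=2.7,fy=2.7,interpolation=2))
E
```

```text
Traceback (most recent call last):
ValueError: max() iterable argument is empty
```

```bash
python3 - <<'E'
from h import *
import pickle
m=pickle.load(open("w2.pkl","rb"));i=cv2.imread("pics/w2.png")
print(i.max(2)[62,250:300:2],i.max(2)[194,268:304:2])
for nm,(x0,y0,x1,y1),z in (("key",(256,30,294,92),.067),("round",(274,180,300,207),.064)):
  for t in (80,100,120):
    g=i.max(2)[y0:y1,x0:x1]
    k=np.zeros(i.shape[:2],np.uint8);k[y0:y1,x0:x1]=(g<t)*255
    k=cv2.morphologyEx(k,cv2.MORPH_OPEN,np.ones((3,3)))
    cs=cv2.findContours(k,0,2)[0]
    if not cs: continue
    c=max(cs,key=cv2.contourArea)
    b=cv2.boxPoints(cv2.minAreaRect(c));P=np.array([ray(m,p,z)[:2] for p in b])
    print(nm,t,b.round().tolist(),P.mean(0).round(4),np.linalg.norm(P-np.roll(P,1,0),axis=1).round(3))
C=np.array([ray(m,p,.01)[:2] for p in [(239,31),(305,27),(318,217),(258,222)]])
print(C.round(3).tolist(),C.mean(0),np.linalg.norm(C-np.roll(C,1,0),axis=1))
f=(C[0]-C[3])+(C[1]-C[2]);a=np.arctan2(-f[0],f[1]);print("yaw",a)
R=np.array([[np.cos(a),-np.sin(a)],[np.sin(a),np.cos(a)]])
for d in(-.07,0,.07):print(C.mean(0)+R@[0,d])
print("mush",ray(m,(281,131),.08))
cv2.imwrite("pics/w2c.png",cv2.resize(i[15:230,225:325],None,fx=2.7,fy=2.7,interpolation=2))
E
```

```text
[117 149 136 239 232 233 255  63  78  77  81  77  73  77  72  78  77  77
  43 240 236 235 247 145 145] [181 228 229 121  69  75  70  69  74  72  71  73  70  73  70  77 230 230]
key 80 [[262.0, 53.0], [285.0, 50.0], [289.0, 85.0], [265.0, 87.0]] [0.4737 0.285 ] [0.033 0.023 0.033 0.024]
key 100 [[260.0, 38.0], [288.0, 35.0], [293.0, 91.0], [266.0, 94.0]] [0.4753 0.2889] [0.053 0.027 0.053 0.028]
key 120 [[259.0, 37.0], [286.0, 34.0], [293.0, 91.0], [266.0, 94.0]] [0.4748 0.2891] [0.054 0.027 0.054 0.028]
round 80 [[275.0, 182.0], [298.0, 182.0], [298.0, 205.0], [275.0, 205.0]] [0.486  0.1546] [0.026 0.026 0.026 0.026]
round 100 [[275.0, 182.0], [298.0, 182.0], [298.0, 205.0], [275.0, 205.0]] [0.486  0.1546] [0.026 0.026 0.026 0.026]
round 120 [[275.0, 182.0], [298.0, 182.0], [298.0, 206.0], [275.0, 206.0]] [0.486  0.1541] [0.028 0.026 0.028 0.026]
[[0.431, 0.335], [0.507, 0.339], [0.529, 0.112], [0.449, 0.105]] [0.47906421 0.22300719] [0.23054039 0.07627904 0.22809281 0.07965266]
yaw 0.08742953741094578
[0.48517648 0.15327456]
[0.47906421 0.22300719]
[0.47295193 0.29273982]
mush [0.47964186 0.2235317  0.08      ]
```

View pics/w2c.png

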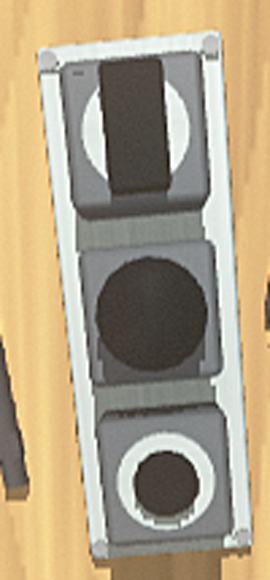

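Two independent estimates agree: key (0.473,0.2925), round (0.4855,0.154), mushroom between them, yaw 0.087. Next: close the fingers and go above the broad rocker's far half, turned so the narrow tip dimension runs along the rocker.

Call:
apply_moves(
  steps=[0, 6, -50, 0, -0.17, 0, 12, -100, 0, -0.34, 0, 18, -150, 0, -0.51, 0, 24, -205, 0, -0.68, 0, 30, -260, 0, -0.85, 0, 38, -310, 0, -1.02, 0, 46, -355, -40, -1.19, 0, 46, -355, -90, -1.21, 0, 46, -355, -150, -1.21, 0, 46, -355, -156, -1.21, 0, 46, -355, -156, -1.21],
)

```text
time_s: 3.62
tool_pos: [0.5264, -0.1961, 0.1108]
eef_rot: [0.0, 0.984, 0.179, 0.0]
force: [0.2, 0.3, 0.2]
grip_width: 0.0004
gripper_force: 0.0
```

```bash
python3 - <<'E'
from h import *
s=r.read_state();print(s["time_s"],s["tool_pos"],s["force"],s["grip_width"])
i=r.read_camera("side")[:,:,::-1];j=r.read_camera("scene")[:,:,::-1]
f=lambda i,x,y,w,h,k:cv2.resize(i[y:y+h,x:x+w],None,fx=k,fy=k,interpolation=cv2.INTER_CUBIC)
cv2.imwrite("pics/p1.png",np.hstack([f(i,255,120,100,100,4),f(j,200,90,100,100,4)]))
E
```

```text
3.625 [ 0.5264388  -0.19607792  0.11078638] [0.22858776 0.2520322  0.24267462] 0.00036309691690742833
```

View pics/p1.png

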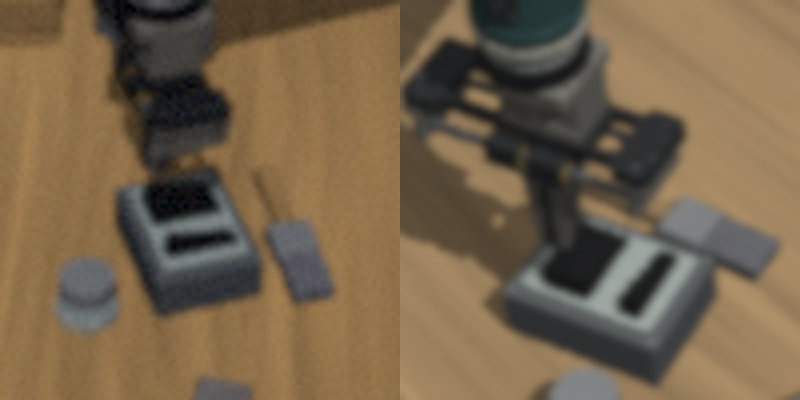

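The closed tips hang above the broad rocker's far half, clear of the narrow one. Pressing down in stages now.

Call:
apply_moves(
  steps=[0, 0, 0, -15, 0, 0, 0, 0, -28, 0, 0, 0, 0, -32, 0, 0, 0, 0, -36, 0, 0, 0, 0, -39, 0, 0, 0, 0, -41, 0, 0, 0, 0, -41, 0],
)

```text
time_s: 4.6
tool_pos: [0.5273, -0.1947, 0.0696]
eef_rot: [0.0, 0.984, 0.18, 0.001]
force: [1.0, 2.5, 5.0]
grip_width: 0.0004
gripper_force: 3.2
```

Call:
apply_moves(
  steps=[0, 0, 0, -1, 0, 0, 0, 0, -2, 0, 0, 0, 0, -3, 0, 0, 0, 0, -3, 0],
)

```text
time_s: 5.1
tool_pos: [0.5275, -0.1948, 0.0691]
eef_rot: [-0.0, 0.984, 0.18, 0.001]
force: [-4.9, 4.4, 26.4]
grip_width: 0.0006
gripper_force: 12.7
```

26 N against a hard stop: it's fully over. I'll lift, then travel high to above the oblong key.

Call:
apply_moves(
  steps=[0, 0, 0, 40, 0, 0, 0, 0, 100, 0, 0, -10, 55, 110, -0.1, 0, -15, 110, 110, -0.2, 0, -20, 165, 110, -0.28, 0, -25, 220, 110, -0.28, 0, -30, 275, 110, -0.28, 0, -40, 335, 110, -0.28, 0, -50, 395, 110, -0.28, 0, -53, 450, 110, -0.28, 0, -53, 488, 100, -0.28, 0, -53, 488, 60, -0.28],
)

```text
time_s: 6.6
tool_pos: [0.4736, 0.2975, 0.1267]
eef_rot: [-0.002, 0.999, 0.043, 0.002]
force: [-0.0, 0.3, -0.5]
grip_width: 0.0004
gripper_force: 0.0
```

```bash
python3 - <<'E'
from h import *
s=r.read_state();print(s["time_s"],s["tool_pos"],s["force"],s["eef_rot"])
i=r.read_camera("side")[:,:,::-1];j=r.read_camera("scene")[:,:,::-1]
f=lambda i,x,y,w,h,k:cv2.resize(i[y:y+h,x:x+w],None,fx=k,fy=k,interpolation=cv2.INTER_CUBIC)
cv2.imwrite("pics/p2.png",np.vstack([np.hstack([f(i,260,150,80,60,5),f(i,260,230,80,60,5)]),np.hstack([f(j,230,120,80,60,5),f(j,320,190,80,60,5)])]))
E
```

```text
6.6 [0.47360825 0.29749248 0.12666489] [-0.00952128  0.31163646 -0.53093602] [-0.00189132  0.99906896  0.04304962  0.00209175]
```

View pics/p2.png

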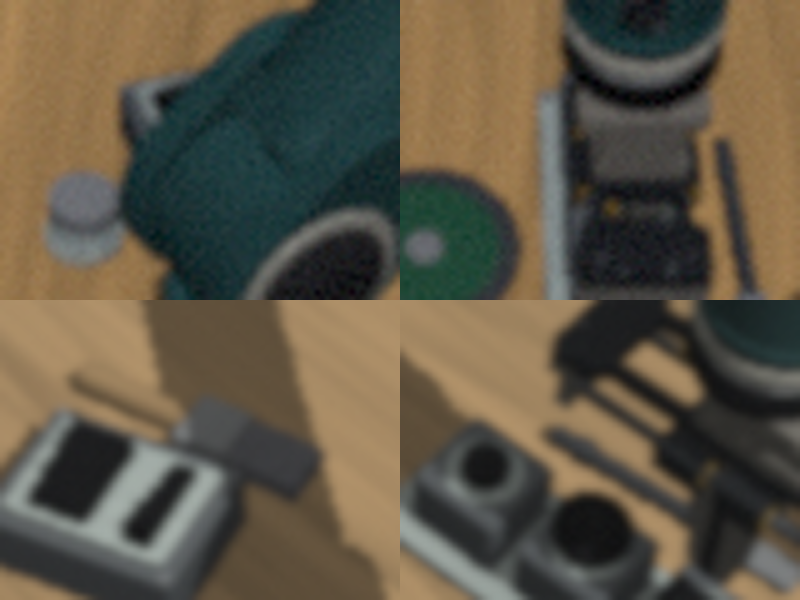

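The box shows the broad rocker moved; the narrow one is untouched. The tips are settling over the key. Press the key in stages.

Call:
apply_moves(
  steps=[0, 0, 0, 0, 0, 0, 0, 0, -30, 0, 0, 0, 0, -42, 0, 0, 0, 0, -46, 0, 0, 0, 0, -50, 0, 0, 0, 0, -54, 0, 0, 0, 0, -57, 0, 0, 0, 0, -57, 0],
)

```text
time_s: 7.7
tool_pos: [0.4737, 0.293, 0.0702]
eef_rot: [-0.0, 0.999, 0.04, 0.001]
force: [-2.6, -2.7, 12.8]
grip_width: 0.0004
gripper_force: 6.4
```

Call:
apply_moves(
  steps=[0, 0, 0, -1, 0, 0, 0, 0, -2, 0, 0, 0, 0, -2, 0],
)

```text
time_s: 8.07
tool_pos: [0.4738, 0.2931, 0.0699]
eef_rot: [-0.0, 0.999, 0.04, 0.001]
force: [-7.0, -5.7, 27.3]
grip_width: 0.0003
gripper_force: 13.5
```

Key bottomed (8 mm in, 27 N). On to the round button, travelling well above the mushroom.

Call:
apply_moves(
  steps=[0, 0, 0, 40, 0, 0, 0, 0, 85, 0, 0, 4, -50, 85, 0, 0, 8, -100, 85, 0, 0, 12, -139, 85, 0, 0, 12, -139, 85, 0, 0, 12, -139, 50, 0, 0, 12, -139, 25, 0, 0, 12, -139, 25, 0],
)

```text
time_s: 9.2
tool_pos: [0.4835, 0.1548, 0.0901]
eef_rot: [0.0, 0.999, 0.041, -0.002]
force: [-0.0, -0.2, 0.2]
grip_width: 0.0005
gripper_force: 0.0
```

```bash
python3 - <<'E'
from h import *
s=r.read_state();print(s["time_s"],s["tool_pos"],s["force"])
i=r.read_camera("side")[:,:,::-1];j=r.read_camera("scene")[:,:,::-1]
f=lambda i,x,y,w,h,k:cv2.resize(i[y:y+h,x:x+w],None,fx=k,fy=k,interpolation=cv2.INTER_CUBIC)
cv2.imwrite("pics/p3.png",np.vstack([np.hstack([f(i,260,150,80,60,5),f(i,260,240,80,60,5)]),np.hstack([f(j,230,120,80,60,5),f(j,320,205,80,60,5)])]))
E
```

```text
9.2 [0.48354318 0.15481559 0.09005817] [-0.02700117 -0.1574257   0.23301679]
```

View pics/p3.png

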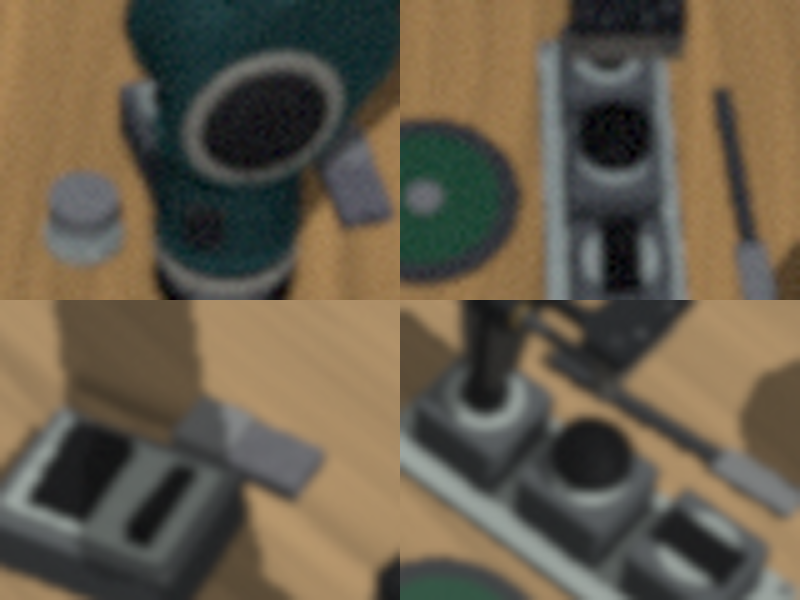

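The tips sit over the round button, and the key looks pushed in. Press and release.

Call:
apply_moves(
  steps=[0, 1, 0, -12, 0, 0, 1, 0, -18, 0, 0, 1, 0, -22, 0, 0, 1, 0, -24, 0, 0, 1, 0, -26, 0, 0, 1, 0, -26, 0],
)

```text
time_s: 10.05
tool_pos: [0.4865, 0.1543, 0.0689]
eef_rot: [-0.0, 0.999, 0.04, 0.0]
force: [-9.6, -3.0, 32.1]
grip_width: 0.0007
gripper_force: 16.6
```

Call:
apply_moves(
  steps=[0, 0, 0, 0, 0, 0, 0, 0, 40, 0, 0, 0, 0, 90, 0, 0, 0, 0, 140, 0, 0, 0, -40, 160, 0, 0, 0, -80, 180, 0, 0, 0, -80, 180, 0, 0, 0, -80, 180, 0],
)

```text
time_s: 11.05
tool_pos: [0.4857, 0.0745, 0.2452]
eef_rot: [-0.0, 0.999, 0.04, -0.0]
force: [0.8, 0.8, 0.2]
grip_width: 0.0004
gripper_force: 0.0
```

```bash
python3 - <<'E'
from h import *
s=r.read_state();print(s["time_s"],s["tool_pos"],s["force"])
i=r.read_camera("wrist")[:,:,::-1];j=r.read_camera("scene")[:,:,::-1];k=r.read_camera("side")[:,:,::-1]
f=lambda i,x,y,w,h,k:cv2.resize(i[y:y+h,x:x+w],None,fx=k,fy=k,interpolation=cv2.INTER_CUBIC)
cv2.imwrite("pics/p4.png",np.vstack([np.hstack([cv2.resize(i,(400,300)),f(k,200,140,160,120,2.5)]),np.hstack([f(j,230,120,80,60,5),f(j,320,205,80,60,5)])]))
E
```

```text
11.05 [0.48566181 0.07450434 0.24524373] [0.78381974 0.76834179 0.20050268]
```

View pics/p4.png

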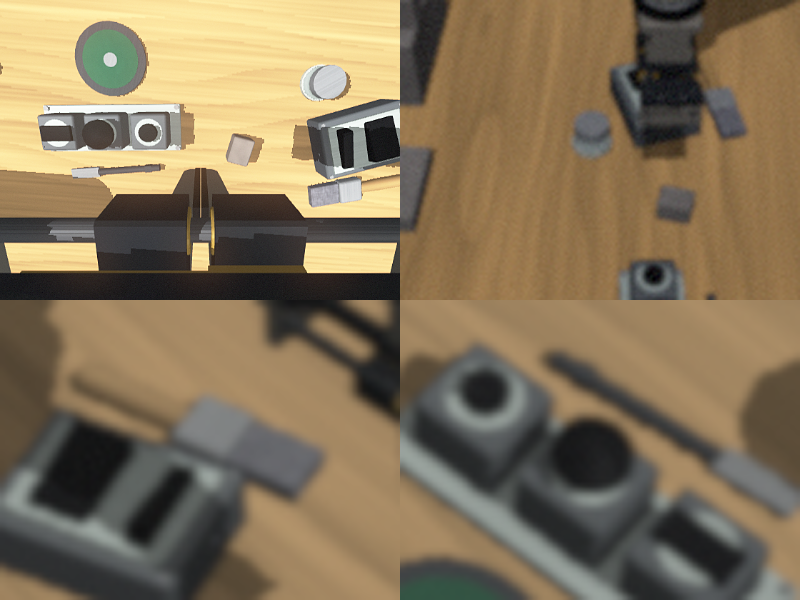

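The round button is back out, the key is in, the mushroom and narrow rocker are untouched, nothing loose has shifted, and the arm is clear. Handing in.

```bash
python3 -c "
from plant import r
print(r.sign_off())"
```

```text
the job is handed in; nothing more can be done
None
```

I pressed the extractor, pump and grinder start in that order, each down to its hard stop. The start button came back out, nothing else was visibly disturbed, and the job is handed in at about 11 s; the hand-in returned no verdict.

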